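# Check a plaster relief block under the height bar

## Task

Check whether the plaster relief block clears the yellow height bar: keeping it flat on the table, push it gently, lengthwise, under the middle of the bar from the side where it lies. If it goes under, bring it right through and leave it lying on the table on the far side, wholly out from under the bar; if it catches on the bar, draw it back and lay it flat and wholly on the red rework mat, lengthwise along it. Do not ram the bar or drop the block, and leave the palette, the pot and the case where they are.

Things in the scene. Friction and masses are not known exactly. Their poses are not given: they have to be found in the camera images.
- block: Loose white plaster relief block with a brown leaf motif, a plain box outside: 56 mm wide (its x), 160 mm long (its y), 62 mm high, about 0.5 to 0.8 kg. Origin: centre of its underside. It starts flat on the table on the right (-y) side of the bridge, its +y end towards the bridge, turned up to about 0.6 rad against it. It slides on the table with a friction of some 2 to 6 N.
- block_lead (a point): Middle of the lower edge of the block's +y end (the end that goes under the bar first), 80 mm from the origin.
- block_tail (a point): Middle of the lower edge of the block's -y end, 80 mm from the origin.
- bridge: Height gauge fixed to the table: two aluminium posts, 20 x 24 mm, 96 mm high, with a rigid yellow bar between them. Origin: on the table, midway between the posts. x: along the bar; posts centred at x = +70 and -70 mm, 120 mm clear between them; their foot plates, 6 mm high, reach from |x| = 59 to 93 mm, |y| = 30 mm. y: the direction in which the block is pushed through. z: up.
- gate (a point): Point on the table right under the middle of the yellow bar (the bridge's origin, same axes). The bar is 16 x 16 mm, at y = -8 to +8 mm. Its underside is clamped anywhere from 56 to 68 mm over the table, differently each time and not reported: the block, flat on the table, either slides under or butts against the bar's face. Fingers beside the block cannot pass under it.
- mat: Red rework mat fixed to the table, 100 mm (its x) by 210 mm (its y), 3 mm thick. Origin: centre of its underside. It lies nearer the robot than the bridge, on the left or the right, turned up to 0.3 rad.
- palette: Bystander: white flower-shaped paint palette, 104 mm across, 15 mm high. Origin: centre of its underside. It lies on the side, left or right, where the mat is not.
- washpot: Bystander: white round brush pot, 90 mm across, 85 mm high, at the far left. Origin: centre of its underside.
- case: Bystander: blue pencil case, 60 x 120 x 28 mm, its length along its y, beyond the bridge. Origin: centre of its underside.
Mind the look-alikes: they are no part of the job. Several things look just like the mat: the one meant starts farthest to the robot's left.

How it is judged:
By the outcome, as a careful person would: the job done as asked, in the order asked, and still so for the second after the job is handed in, with the robot touching nothing.
It also fails if it takes over 54 s, if anything falls off the work surface, if the arm or the gripper's body presses on something with over 40 N, if the wrist force passes 120 N, or if a joint passes its speed limit or range.

## Robot

A 6-joint arm with a two-finger parallel gripper is mounted at the origin on the work surface. World frame = base frame: x ahead of the robot, y to its left, z up, the work surface at z = 0. Lengths are in m, angles in rad, forces in N, time in s.
With the tool pointing down it reaches from about 0.35 to 0.85 m from the base axis. Payload 8.1 kg.
Tool frame: the origin (TCP) lies at the very end of the fingers, on their centre line; the grasp point (between the pads) lies 19 mm behind it (grasp_offset is the distance from the TCP to the grasp point, in m); z points along the fingers, y is the direction in which the jaws open and shut (so a half turn about z gives the same grasp; the last joint's range is limited). The gripper opens to 93 mm and grips with 3 to 60 N. Pads are 15 mm wide; open, the fingers measure 128 mm over their backs; the gripper's body (75 mm by 188 mm) begins 65 mm behind the grasp point.
Start: joints at [-1.388, 0.13, 1.488, -0, 1.523, -0.085], TCP at [0.159, -0.579, 0.219] pointing down, gripper open.
Joint ranges: [-2.96, 2.96], [-0.89, 2.26], [0.02, 2.5], [-1.34, 4.48], [0, 2.73], [-2.66, 2.66]. Speed limits (rad/s): [2.39, 2.39, 2.79, 3.14, 3.14, 3.14].

## Interface

Orientations are given as a rotation vector (axis times angle).
In Python, from plant import read_state, read_camera, close_job, search_frame, masks_of, grasp_offset gives the robot as it stands.
- The arm moves only by the tool drive_tool, never from a script. Its argument "plan" is a list of rows, each an object with "claw": the closure, from 0 (fully open) to 1 (shut); "linear": the shift along the tool's x, y, z in cm, a list of three; "angular": the turn, a rotation vector about the tool's x, y, z in degrees, a list of three. In form: [{"claw": claw, "linear": [tx, ty, tz], "angular": [ax, ay, az]}, ...]. A call has 1 to 12 rows; each row shifts and turns the commanded pose from where the row before left it, along the tool's axes as they then stand; what a row does not reach is not made up. A row lasts 1/8 s, in which the tool goes at most 62.5 mm and 10.7 degrees, less where a joint would pass 70% of its speed; a pose out of reach is approached as far as the arm can. A call is refused whole if a number of a shift passes 6.25 or a number of a turn 10.7, either way. A call with a gripper value outside its range is refused whole. The fingers move at their own pace and stop on an object; "newtons" is the grip in N (left out, the last holds). Time passes only in rows, so rows that do not move let the fingers close. It gives the time, the measured TCP pose, the force and the opening at its end, in the units of the state.
- read_state(): the state, without advancing time (a new reading comes with each control period).
- read_camera(name): name is "side" or "top" or "wrist"; returns a dict with "pixels" (420x560x3 uint8, red, green, blue), "K" (3x3 intrinsics, pixels), "xyz" and "attitude" of the camera in the world. Camera axes: x right, y up, looking along -z (the intrinsics and any distortion apply to the point x, -y, -z); pixel columns grow to the right and rows downward; lengths in m; the calibration is good to about 2 mm. A picture is of the moment at which its call begins. There is no depth.
- close_job(): hands the job in, once; it reports no verdict.
Trained networks look in a picture, given as the dict that the camera call returned (one of the last four; its "shot" number tells which), for a name from the list of things; names that differ only in an ending like _2 or _b are one class to them, and where a whole thing is asked for, a point or a joint stands for the part that bears it (a point fixed in the world has none). Each returns a list of dicts, best first, with "p" (0 to 1); they miss things now and then, are a little off and sometimes report something else, mostly with a low value. They report only what shows in the picture. A call takes as long as a camera call. They do not tell look-alikes from the thing itself.
- search_frame(picture, label): "at" ([x, y, z] in m, in world coordinates, good to about 4 mm: the middle of the surface that is visible of it).
- masks_of(picture, label): "mask" (420x560 bool, what is visible of it).
The state is a dict: "t": time; "q": joint angles; "dq": joint speeds; "joint_torque": joint torques, N m; "tool_pos": TCP position; "orientation": TCP orientation; "force": force on the tool from outside, world axes, zero at the start; "wrist_torque": the same for the moment, N m; "opening": finger opening in m.
Only numpy, scipy, OpenCV 4.12 (cv2) and the standard library are available. Lean on these libraries where they do the work, as an engineer would, in place of code of your own. Each camera call takes 0.05 s, during which the arm holds its last target.

## Working session

There is one attempt and no reset: what is moved stays moved. The work goes in short steps, Python scripts to look and compute and a tool call to move; the robot and the scene stay as the last step left them, time stands still between calls to the robot, and variables do not carry over. Pictures are saved under pics/ and viewed, and the job is handed in when it is done.

Besides the shell and the picture viewer there is one more tool, called after ">>>" as name(argument=value, ...) on one line, values as JSON. drive_tool: Moves the arm, as the interface text tells. Its arguments: {"type":"object","properties":{"plan":{"type":"array"},"newtons":{"type":"number"}},"required":["plan"]}

```bash
mkdir -p pics; ls
python3 - <<'E'
from plant import *
import plant,cv2
s=read_state(); print(s); print(grasp_offset)
for n in ["top","side","wrist"]:
    p=read_camera(n); cv2.imwrite(f"pics/{n}0.png",p["pixels"][:,:,::-1]); print(n,p["K"],p["xyz"],p["attitude"],[k for k in p])
E
```

```text
pics
{'t': 0.0, 'q': array([-1.38839493e+00,  1.31145889e-01,  1.48926226e+00, -1.37587700e-05,
        1.52300352e+00, -8.54496687e-02]), 'dq': array([-0.00111345,  0.00114346, -0.00091751,  0.00086437,  0.00042951,
       -0.00109643]), 'joint_torque': array([ 1.65725309e-03, -5.59845471e+01, -4.91753304e+01,  7.67174712e-02,
        3.56603146e-02, -1.69157706e-04]), 'tool_pos': array([ 0.15868079, -0.57805092,  0.21760593]), 'orientation': array([-3.11166077e+00, -4.19241396e-01,  1.59924342e-04]), 'force': array([ 0.76138125, -0.61888678, -0.14862954]), 'wrist_torque': array([0.01506312, 0.05300803, 0.02256881]), 'opening': 0.09281540901489288}
0.0188
top [[420.84302728   0.         274.05821955]
 [  0.         420.84302728 198.86898813]
 [  0.           0.           1.        ]] [0.41044396 0.02608705 1.15227415] [ 0.05199907 -0.03490137 -1.58028872] ['pixels', 'K', 'xyz', 'attitude', 'shot']
side [[387.14571906   0.         278.34781021]
 [  0.         387.14571906 205.91990208]
 [  0.           0.           1.        ]] [0.03857226 0.65253893 0.81734277] [ 0.31563202 -0.92867215 -2.35372835] ['pixels', 'K', 'xyz', 'attitude', 'shot']
wrist [[348.71307728   0.         282.52579742]
 [  0.         348.71307728 211.05559068]
 [  0.           0.           1.        ]] [ 0.22907847 -0.55841727  0.38396961] [-0.22749485  0.17567438 -1.29494218] ['pixels', 'K', 'xyz', 'attitude', 'shot']
```

View pics/top0.png

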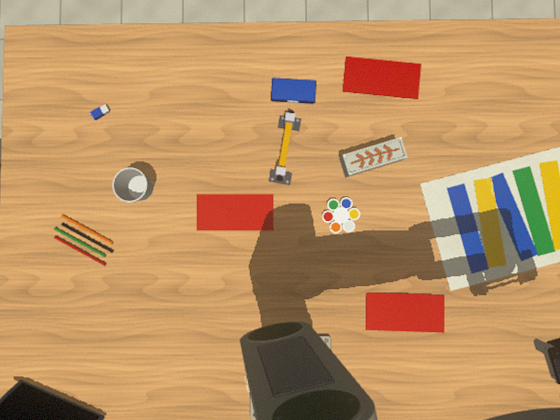

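View pics/side0.png

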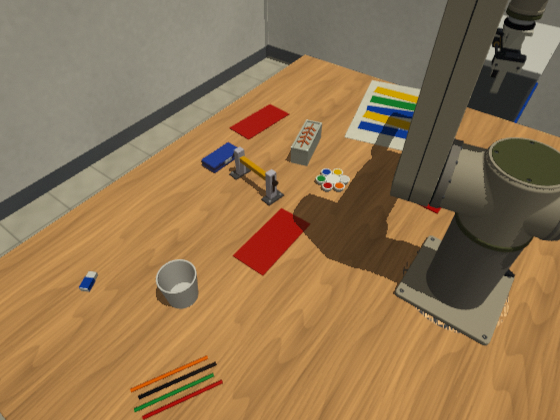

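View pics/wrist0.png

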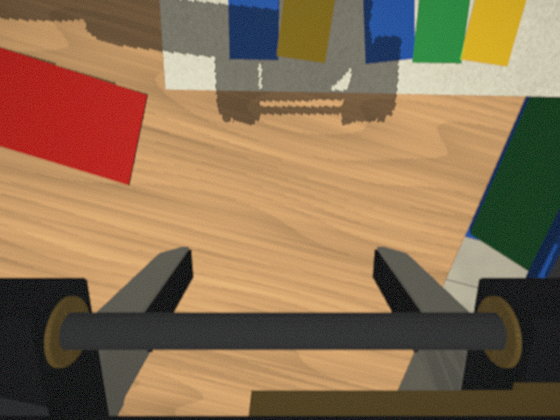

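Top view: three red mats at (235,212), (382,77) and (405,312). Image left is +y (the robot's left), so the mat I want is the one at (235,212). The block is at (373,156), the bridge at (285,147), the palette at (341,215), the case at (293,90) and the pot at (132,185). I'll fit the poses from the masks.

```bash
cat > h.py <<'E'
import numpy as np, cv2
from scipy.spatial.transform import Rotation as R
from scipy.optimize import minimize
from plant import *
def proj(p,X):
    c=R.from_rotvec(p["attitude"]).inv().apply(np.atleast_2d(X)-p["xyz"])
    q=np.c_[c[:,0]/-c[:,2],-c[:,1]/-c[:,2]]
    return q@np.diag([p["K"][0,0],p["K"][1,1]])+p["K"][:2,2]
def unproj(p,uv,z=0):
    uv=np.atleast_2d(uv); K=p["K"]
    d=np.c_[(uv[:,0]-K[0,2])/K[0,0],-(uv[:,1]-K[1,2])/K[1,1],-np.ones(len(uv))]
    d=R.from_rotvec(p["attitude"]).apply(d)
    return p["xyz"]+d*((z-p["xyz"][2])/d[:,2])[:,None]
def box(x0,x1,y0,y1,z0,z1): return np.array([[x,y,z] for x in(x0,x1) for y in(y0,y1) for z in(z0,z1)])
BL=[box(-.028,.028,-.08,.08,0,.062)]
MAT=[box(-.05,.05,-.105,.105,0,.003)]
def BR(h=.062): return [box(.06,.08,-.012,.012,0,.096),box(-.08,-.06,-.012,.012,0,.096),box(-.06,.06,-.008,.008,h,h+.016),box(.059,.093,-.03,.03,0,.006),box(-.093,-.059,-.03,.03,0,.006)]
def place(b,v):
    c,s=np.cos(v[2]),np.sin(v[2]); X=b.copy(); X[:,:2]=b[:,:2]@np.array([[c,s],[-s,c]])+v[:2]; return X
def ren(p,bs,v,S=4):
    m=np.zeros((420*S,560*S),np.uint8)
    for b in bs:
        h=cv2.convexHull(proj(p,place(b,v)).astype(np.float32))
        cv2.fillConvexPoly(m,np.round((h[:,0]+.5)*S*16-8).astype(np.int32),255,shift=4)
    return cv2.resize(m,(560,420),interpolation=cv2.INTER_AREA)/255.
def fit(obs,bs,v0):
    # obs list (p,mask)
    def c(v): return sum(np.abs(cv2.GaussianBlur(ren(p,bs,v),(0,0),1)-cv2.GaussianBlur(m.astype(float),(0,0),1)).sum()/m.sum() for p,m in obs)
    best=None
    for k in range(3):
        s0=np.array(v0); sim=np.array([s0,s0+[.02,0,0],s0+[0,.02,0],s0+[0,0,.15]])
        r=minimize(c,s0,method="Nelder-Mead",options=dict(initial_simplex=sim,xatol=1e-4,fatol=1e-4)); v0=r.x
    return r.x,r.fun
def M(p,l,near=None,thr=.3):
    o=[x for x in masks_of(p,l) if x["p"]>thr]
    return o
E
python3 - <<'E'
from h import *
t=read_camera("top"); s=read_camera("side")
for l in ["block","bridge","mat","palette","washpot","case"]:
    for n,p in (("t",t),("s",s)):
        print(l,n,[(round(x["p"],2),x["at"].round(3) if hasattr(x["at"],"round") else x["at"]) for x in search_frame(p,l)],end=" ")
        for x in masks_of(p,l):
            y,xx=np.nonzero(x["mask"]); print("m",round(x["p"],2),int(xx.mean()),int(y.mean()),len(y),end="; ")
        print()
E
```

```text
block t [(0.96, [0.5819, -0.2184, 0.0611])] m 0.65 373 156 1469; m 0.27 234 211 2765; 
block s [(0.78, [0.5687, -0.1995, 0.0579])] m 0.94 305 142 868; 
bridge t [(0.94, [0.6069, 0.0052, 0.0737])] m 0.59 285 147 841; m 0.33 373 156 1480; 
bridge s [(0.6, [0.5897, 0.0164, 0.0599])] m 0.66 256 175 1024; m 0.49 332 179 555; 
mat t [(0.8, [0.4406, 0.1546, 0.0027]), (0.59, [0.8107, -0.2691, 0.0051]), (0.58, [0.1685, -0.31, 0.0026])] m 0.96 405 311 3003; m 0.93 381 76 2675; m 0.75 235 211 2762; m 0.17 373 156 1448; 
mat s [(0.97, [0.8073, -0.2535, 0.0046]), (0.69, [0.4415, 0.1544, 0.0061])] m 0.84 259 120 992; m 0.82 271 240 2412; 
palette t [(0.96, [0.4258, -0.1431, 0.0118])] m 0.74 340 214 885; m 0.15 235 211 2763; 
palette s [(0.96, [0.4293, -0.1367, 0.0143])] m 0.55 332 179 583; 
washpot t [(0.89, [0.5132, 0.4192, 0.0385]), (0.23, [0.608, 0.0095, 0.0765])] 
washpot s [(0.61, [0.522, 0.41, 0.05])] m 0.63 178 282 1594; 
case t [(0.67, [0.767, -0.0201, 0.0273])] m 0.6 293 90 1045; m 0.54 284 148 909; 
case s [(0.74, [0.7646, -0.0004, 0.0281])] m 0.93 220 156 564; m 0.39 256 174 1044;
```

Run:
```python
from h import *
t=read_camera("top"); s=read_camera("side")
def pick(p,l,X):
    u=proj(p,X)[0]
    o=[(np.hypot(*(np.argwhere(x["mask"]).mean(0)[::-1]-u)),x["mask"]) for x in masks_of(p,l)]
    o=[a for a in o if a[0]<20]
    return min(o,key=lambda a:a[0])[1] if o else None
res={}
for l,bs,X,v0 in (("block",BL,[.575,-.21,.04],[.575,-.21,-.25-0]),("bridge",BR(),[.60,.01,.05],[.6,.008,-.1]),("mat",MAT,[.44,.154,.003],[.44,.154,0])):
    ob=[(n,p,pick(p,l,X)) for n,p in(("t",t),("s",s))]
    ob=[o for o in ob if o[2] is not None]
    for o in ob:
        print(l,o[0],fit([o[1:]],bs,v0))
    v,f=fit([o[1:] for o in ob],bs,v0); print(l,"both",v,f); res[l]=v
np.save("res.npy",res,allow_pickle=True)
for n,p in(("t",t),("s",s)):
    im=cv2.cvtColor(p["pixels"],cv2.COLOR_RGB2BGR); 
    x0,y0,w,h,S=(180,60,260,190,3) if n=="t" else (180,80,200,200,3)
    im=cv2.resize(im[y0:y0+h,x0:x0+w],None,fx=S,fy=S,interpolation=cv2.INTER_CUBIC)
    for l,bs in(("block",BL),("bridge",BR()),("mat",MAT)):
        for b in bs:
            q=((proj(p,place(b,res[l]))+.5-[x0,y0])*S).astype(int)
            for i in range(8):
                for j in (1,2,4):
                    if not i&j: cv2.line(im,tuple(map(int,q[i])),tuple(map(int,q[i|j])),(0,255,0),1)
    cv2.imwrite(f"pics/fit_{n}.png",im)
```

```text
block t (array([ 0.58222149, -0.2259055 ,  0.29434314]), np.float64(0.05219640495384004))
block s (array([ 0.583019  , -0.22476492,  0.26740788]), np.float64(0.029461859518542084))
block both [ 0.58285288 -0.22540987  0.27973291] 0.09533681051684492
bridge t (array([ 0.61102999,  0.00734328, -0.17318144]), np.float64(0.07904363845827579))
bridge s (array([ 0.60926946,  0.00912853, -0.18589155]), np.float64(0.1365884182651628))
bridge both [ 0.61100118  0.00750483 -0.17522114] 0.23176937509511375
mat t (array([ 0.44102149,  0.14559757, -0.00178651]), np.float64(0.0261771103043878))
mat s (array([ 0.44135991,  0.14798649, -0.00049162]), np.float64(0.028947787303302063))
mat both [ 0.44139774  0.14576177 -0.00078023] 0.06397436052283174
```

View pics/fit_t.png

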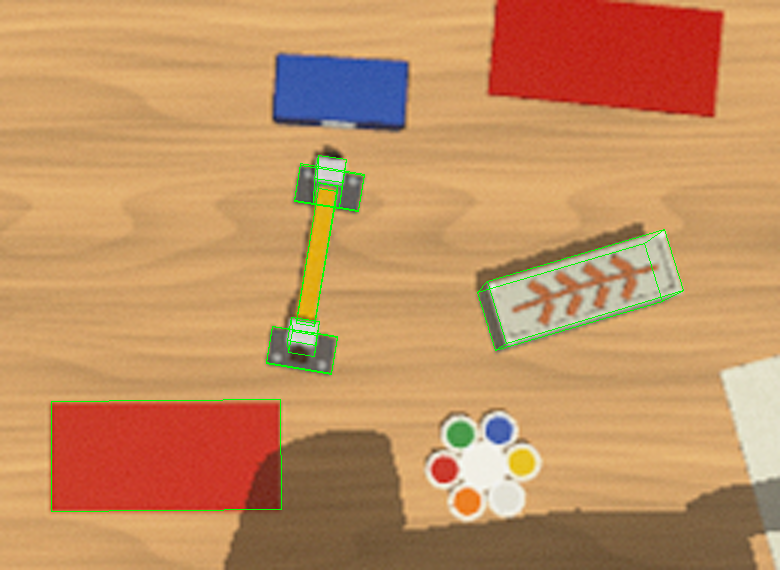

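View pics/fit_s.png

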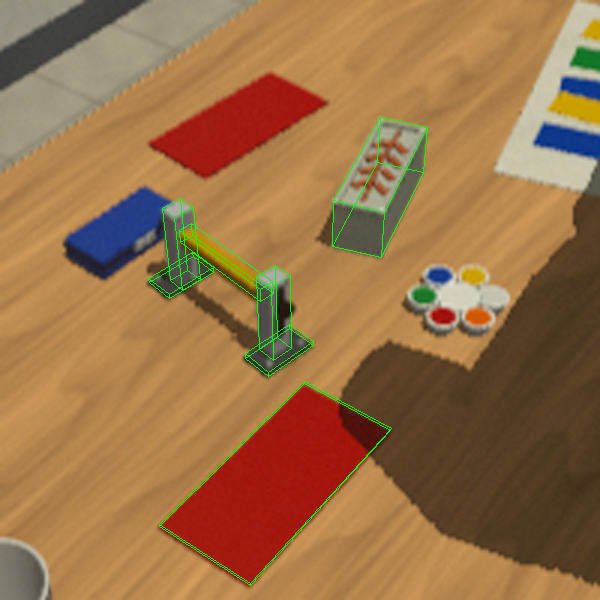

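The overlays match the edges of the block, bridge and mat closely. Candidates for the mat are (235,212), (382,77) and (405,312). The farthest left is (235,212), at world (0.441, 0.146), and the crop confirms it. For the block, the only candidate is the white leaf-motif box at (373,156).

The plan is to grip the block at its centre, slide it into line with the bridge, and test it gently under the bar.

```bash
cat >> h.py <<'E'
RES=np.load("res.npy",allow_pickle=True).item() if __import__("os").path.exists("res.npy") else {}
def to(x,y,z,yaw):
    s=read_state(); Rm=R.from_rotvec(s["orientation"]); X=Rm.as_matrix()[:,0]
    cur=np.arctan2(X[1],X[0]); d=Rm.inv().apply(np.array([x,y,z])-s["tool_pos"])*100
    # correction so z down
    Rt=R.from_euler("z",yaw)*R.from_rotvec([np.pi,0,0]); 
    print("t",round(s["t"],2),"pos",s["tool_pos"].round(4),"yaw",round(cur,4),"F",s["force"].round(1),"op",round(s["opening"],4))
    print("shift cm (tool)",d.round(2),"turn deg (tool)",np.degrees((Rm.inv()*Rt).as_rotvec()).round(2))
def br(s,x=0):
    b=RES["bridge"]; c,sn=np.cos(b[2]),np.sin(b[2]); return b[0]-sn*s+c*x, b[1]+c*s+sn*x
def inbr(P):
    b=RES["bridge"]; c,sn=np.cos(b[2]),np.sin(b[2]); d=np.array(P[:2])-b[:2]; return np.array([c*d[0]+sn*d[1],-sn*d[0]+c*d[1]])
E
python3 - <<'E'
from h import *
b=RES["block"]; to(b[0],b[1],.13,b[2]+np.pi/2)
E
```

```text
t 1.85 pos [ 0.1588 -0.5786  0.2186] yaw 0.2678 F [0.2 0.7 0.3] op 0.0928
shift cm (tool) [ 50.24 -22.84   8.86] turn deg (tool) [ -0.     0.   -90.68]
```

>>> drive_tool(plan=[{"claw": 0,"linear": [5,-2.3,0],"angular": [0,0,0]},{"claw": 0,"linear": [5,-2.3,0],"angular": [0,0,0]},{"claw": 0,"linear": [5,-2.3,0],"angular": [0,0,0]},{"claw": 0,"linear": [5,-2.3,0],"angular": [0,0,0]},{"claw": 0,"linear": [5,-2.3,0],"angular": [0,0,0]},{"claw": 0,"linear": [5,-2.3,0],"angular": [0,0,0]},{"claw": 0,"linear": [5,-2.3,0],"angular": [0,0,0]},{"claw": 0,"linear": [5,-2.3,0],"angular": [0,0,0]},{"claw": 0,"linear": [5,-2.3,0],"angular": [0,0,0]},{"claw": 0,"linear": [5,-2.3,0],"angular": [0,0,0]},{"claw": 0,"linear": [0,0,2],"angular": [0,0,-10]},{"claw": 0,"linear": [0,0,2],"angular": [0,0,-10]}])

```text
t: 3.35
tool_pos: [0.5809, -0.2236, 0.1783]
orientation: [2.989, 0.965, 0.001]
force: [-0.3, 0.7, -0.3]
opening: 0.0932
```

>>> drive_tool(plan=[{"claw": 0,"linear": [0,0,2],"angular": [0,0,-10]},{"claw": 0,"linear": [0,0,2],"angular": [0,0,-10]},{"claw": 0,"linear": [0,0,0],"angular": [0,0,-10]},{"claw": 0,"linear": [0,0,0],"angular": [0,0,-10]},{"claw": 0,"linear": [0,0,0],"angular": [0,0,-10]},{"claw": 0,"linear": [0,0,0],"angular": [0,0,-10]},{"claw": 0,"linear": [0,0,0],"angular": [0,0,-10]},{"claw": 0,"linear": [0,0,0],"angular": [0,0,0]}])

```text
t: 4.35
tool_pos: [0.5801, -0.2245, 0.1386]
orientation: [1.906, 2.497, 0.0]
force: [0.4, 0.4, -0.6]
opening: 0.093
```

Run:
```python
from h import *
b=RES["block"]; to(b[0],b[1],.022,b[2]+np.pi/2)
p=read_camera("wrist"); cv2.imwrite("pics/w1.png",p["pixels"][:,:,::-1])
```

```text
t 4.35 pos [ 0.5801 -0.2245  0.1386] yaw 1.8375 F [ 0.4  0.4 -0.6] op 0.093
shift cm (tool) [-0.16  0.24 11.66] turn deg (tool) [ 0.    0.   -0.75]
```

View pics/w1.png

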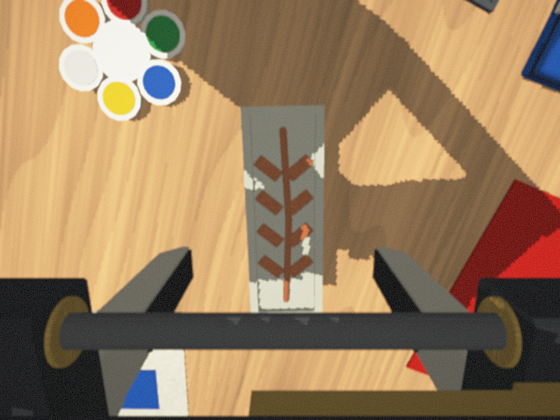

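The wrist view shows the block (columns 243–325) centred between the fingers (inner edges about 190 and 375). I'll descend.

>>> drive_tool(plan=[{"claw": 0,"linear": [-0.15,0.2,3],"angular": [0,0,-0.75]},{"claw": 0,"linear": [0,0,3],"angular": [0,0,0]},{"claw": 0,"linear": [0,0,3],"angular": [0,0,0]},{"claw": 0,"linear": [0,0,1.8],"angular": [0,0,0]},{"claw": 0,"linear": [0,0,0.8],"angular": [0,0,0]},{"claw": 0,"linear": [0,0,0],"angular": [0,0,0]}], newtons=20)

```text
t: 5.15
tool_pos: [0.5825, -0.2255, 0.0228]
orientation: [-1.89, -2.51, 0.0]
force: [0.6, 0.1, 0.3]
opening: 0.093
```

>>> drive_tool(plan=[{"claw": 1,"linear": [0,0,0],"angular": [0,0,0]},{"claw": 1,"linear": [0,0,0],"angular": [0,0,0]},{"claw": 1,"linear": [0,0,0],"angular": [0,0,0]},{"claw": 1,"linear": [0,0,0],"angular": [0,0,0]},{"claw": 1,"linear": [0,0,0],"angular": [0,0,0]}], newtons=20)

```text
t: 5.78
tool_pos: [0.5823, -0.2256, 0.0229]
orientation: [-1.889, -2.51, 0.0]
force: [-1.5, 0.0, 2.6]
opening: 0.056
```

Run:
```python
from h import *
b=RES["bridge"]; x,y=br(-.135); to(x,y,.022,b[2]+np.pi/2)
```

```text
t 5.78 pos [ 0.5823 -0.2256  0.0229] yaw 1.8517 F [-1.5  0.   2.6] op 0.056
shift cm (tool) [9.48 3.27 0.09] turn deg (tool) [-1.000e-02  1.000e-02  2.613e+01]
```

>>> drive_tool(plan=[{"claw": 1,"linear": [0.8,0.3,0],"angular": [0,0,0]},{"claw": 1,"linear": [1.2,0.4,0],"angular": [0,0,0]},{"claw": 1,"linear": [1.2,0.4,0],"angular": [0,0,0]},{"claw": 1,"linear": [1.4,0.5,0],"angular": [0,0,0]},{"claw": 1,"linear": [1.4,0.5,0],"angular": [0,0,0]},{"claw": 1,"linear": [1.4,0.5,0],"angular": [0,0,0]},{"claw": 1,"linear": [1.2,0.4,0],"angular": [0,0,0]},{"claw": 1,"linear": [0.8,0.3,0],"angular": [0,0,0]},{"claw": 1,"linear": [0,0,0],"angular": [0,0,4]},{"claw": 1,"linear": [0,0,0],"angular": [0,0,6]},{"claw": 1,"linear": [0,0,0],"angular": [0,0,6]},{"claw": 1,"linear": [0,0,0],"angular": [0,0,6]}])

```text
t: 7.28
tool_pos: [0.5882, -0.125, 0.0229]
orientation: [-2.336, -2.1, -0.001]
force: [-0.7, -1.6, 4.6]
opening: 0.0558
```

>>> drive_tool(plan=[{"claw": 1,"linear": [0,0,0],"angular": [0,0,4]},{"claw": 1,"linear": [0,0,0],"angular": [0,0,0]},{"claw": 1,"linear": [0,0,0],"angular": [0,0,0]}])

```text
t: 7.65
tool_pos: [0.5882, -0.1249, 0.0229]
orientation: [-2.403, -2.023, -0.001]
force: [0.3, 0.7, 6.3]
opening: 0.056
```

```bash
cat >> h.py <<'E'
def pick(p,l,X,mx=25):
    u=proj(p,X)[0]
    o=[(np.hypot(*(np.argwhere(x["mask"]).mean(0)[::-1]-u)),x["mask"]) for x in masks_of(p,l)]
    o=[a for a in o if a[0]<mx]
    return min(o,key=lambda a:a[0])[1] if o else None
E
python3 - <<'E'
from h import *
b=RES["bridge"]; x,y=br(-.135); to(x,y,.022,b[2]+np.pi/2)
p=read_camera("top"); s=read_camera("side")
for n,q,(x0,y0,w,h,S) in(("t",p,(180,60,260,190,3)),("s",s,(180,80,200,200,3))):
    im=cv2.cvtColor(q["pixels"],cv2.COLOR_RGB2BGR); im=cv2.resize(im[y0:y0+h,x0:x0+w],None,fx=S,fy=S,interpolation=cv2.INTER_CUBIC)
    cv2.imwrite(f"pics/a1_{n}.png",im)
E
```

```text
t 7.65 pos [ 0.5882 -0.1249  0.0229] yaw 1.3994 F [0.3 0.7 6.3] op 0.056
shift cm (tool) [-0.06 -0.07  0.09] turn deg (tool) [-0.   -0.07  0.22]
```

View pics/a1_t.png

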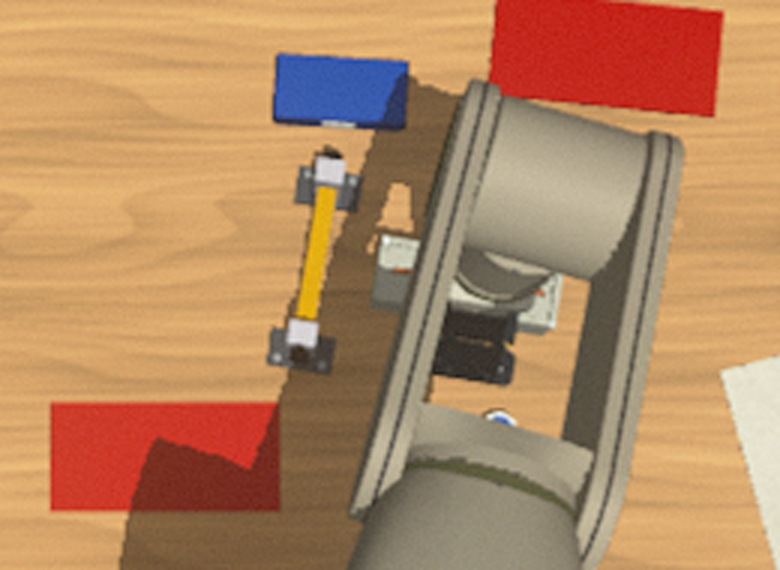

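View pics/a1_s.png

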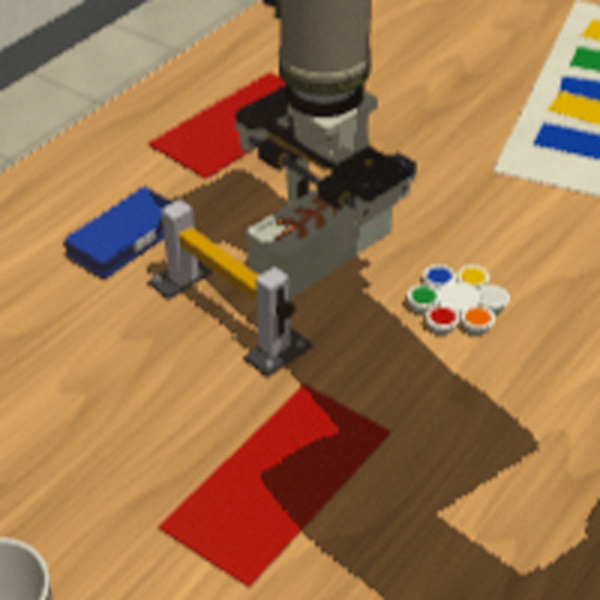

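The block is now in line with the bar, between the posts in the top crop: its lead edge is at crop columns 375–380 and the bar at about 318. The lead edge is about 40 mm short of the bar. I'll approach, then creep.

>>> drive_tool(plan=[{"claw": 1,"linear": [0.4,-0.05,0],"angular": [0,0,0.2]},{"claw": 1,"linear": [0.5,0,0],"angular": [0,0,0]},{"claw": 1,"linear": [0.5,0,0],"angular": [0,0,0]},{"claw": 1,"linear": [0.5,0,0],"angular": [0,0,0]},{"claw": 1,"linear": [0.5,0,0],"angular": [0,0,0]},{"claw": 1,"linear": [0.4,0,0],"angular": [0,0,0]},{"claw": 1,"linear": [0.2,0,0],"angular": [0,0,0]}])

```text
t: 8.62
tool_pos: [0.5929, -0.0965, 0.0229]
orientation: [2.407, 2.018, -0.001]
force: [-0.9, -7.6, 4.7]
opening: 0.0559
```

>>> drive_tool(plan=[{"claw": 1,"linear": [0.2,0,0],"angular": [0,0,0]},{"claw": 1,"linear": [0.2,0,0],"angular": [0,0,0]}])

```text
t: 8.88
tool_pos: [0.5935, -0.0927, 0.0228]
orientation: [2.407, 2.018, -0.001]
force: [-1.0, -6.9, 5.3]
opening: 0.0559
```

Run:
```python
from h import *
s=read_state(); print(s["t"],inbr(s["tool_pos"])*1000,s["force"],s["tool_pos"])
s=read_camera("side")
im=cv2.cvtColor(s["pixels"],cv2.COLOR_RGB2BGR); im=cv2.resize(im[120:220,210:320],None,fx=6,fy=6,interpolation=cv2.INTER_CUBIC)
cv2.imwrite("pics/a2_s.png",im)
```

```text
8.875 [   0.2868622  -101.74944313] [-0.9793257  -6.86874152  5.31285254] [ 0.59354609 -0.09273663  0.02283947]
```

View pics/a2_s.png

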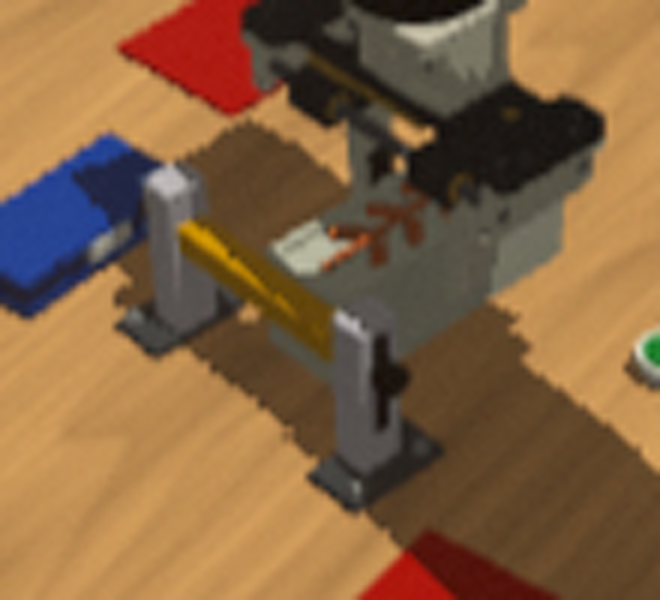

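The block's end is about 14 mm short of the bar, and sliding friction reads about 7 N. I'll creep on.

>>> drive_tool(plan=[{"claw": 1,"linear": [0.2,0,0],"angular": [0,0,0]},{"claw": 1,"linear": [0.2,0,0],"angular": [0,0,0]},{"claw": 1,"linear": [0.2,0,0],"angular": [0,0,0]},{"claw": 1,"linear": [0.2,0,0],"angular": [0,0,0]},{"claw": 1,"linear": [0.2,0,0],"angular": [0,0,0]}])

```text
t: 9.55
tool_pos: [0.5953, -0.0829, 0.0229]
orientation: [2.407, 2.018, -0.001]
force: [-0.0, -6.7, 4.0]
opening: 0.0562
```

>>> drive_tool(plan=[{"claw": 1,"linear": [0.15,0,0],"angular": [0,0,0]},{"claw": 1,"linear": [0.15,0,0],"angular": [0,0,0]}])

```text
t: 9.8
tool_pos: [0.5958, -0.08, 0.0229]
orientation: [2.407, 2.018, -0.001]
force: [-0.6, -6.4, 4.2]
opening: 0.0556
```

>>> drive_tool(plan=[{"claw": 1,"linear": [0.15,0,0],"angular": [0,0,0]}])

```text
t: 9.93
tool_pos: [0.596, -0.0791, 0.0229]
orientation: [2.406, 2.018, -0.002]
force: [-2.9, -14.0, 4.5]
opening: 0.0556
```

>>> drive_tool(plan=[{"claw": 1,"linear": [0.1,0,0],"angular": [0,0,0]}])

```text
t: 10.05
tool_pos: [0.596, -0.079, 0.0229]
orientation: [2.406, 2.017, -0.004]
force: [-2.7, -15.3, 5.0]
opening: 0.056
```

Run:
```python
from h import *
s=read_state(); print(s["t"],inbr(s["tool_pos"])*1000,s["force"],s["tool_pos"])
s=read_camera("side")
im=cv2.cvtColor(s["pixels"],cv2.COLOR_RGB2BGR); im=cv2.resize(im[120:220,210:320],None,fx=6,fy=6,interpolation=cv2.INTER_CUBIC)
cv2.imwrite("pics/a3_s.png",im)
```

```text
10.05 [  0.29836502 -87.76923371] [ -2.72050255 -15.34215163   4.9647753 ] [ 0.59599453 -0.07897249  0.02288351]
```

View pics/a3_s.png

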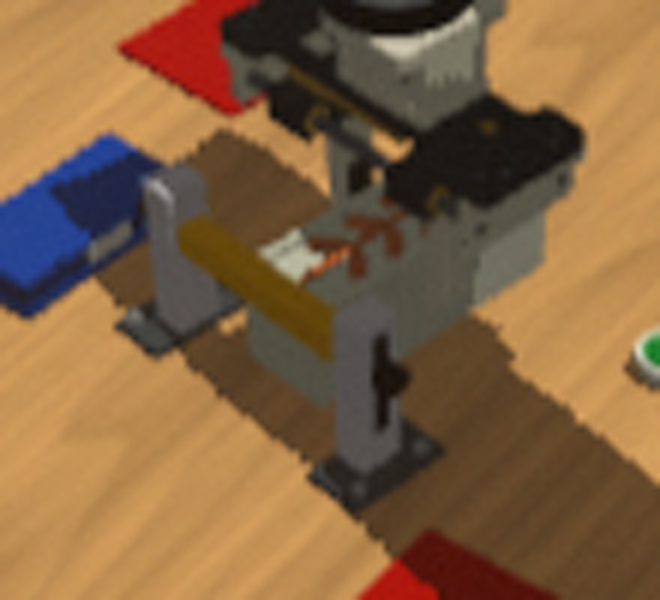

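At the nominal contact position (lead at s = -7.8 mm, bar face at -8 mm) the block stopped. A 1 mm command moved it only 0.1 mm, and the force rose from 7 to 15 N. I'll cross-check the bar height from the saved first images while backing off.

>>> drive_tool(plan=[{"claw": 1,"linear": [-0.3,0,0],"angular": [0,0,0]},{"claw": 1,"linear": [-0.5,0,0],"angular": [0,0,0]},{"claw": 1,"linear": [0,0,0],"angular": [0,0,0]}])

```text
t: 10.48
tool_pos: [0.5952, -0.0835, 0.0228]
orientation: [-2.406, -2.018, -0.003]
force: [1.2, 3.0, 4.7]
opening: 0.0558
```

Run:
```python
from h import *
import cv2
P={}
for n,c in (("top",([420.84302728,0,274.05821955],198.86898813,[0.41044396,0.02608705,1.15227415],[0.05199907,-0.03490137,-1.58028872])),("side",([387.14571906,0,278.34781021],205.91990208,[0.03857226,0.65253893,0.81734277],[0.31563202,-0.92867215,-2.35372835]))):
    K=np.array([c[0],[0,c[0][0],c[1]],[0,0,1]]); p=dict(K=K,xyz=np.array(c[2]),attitude=np.array(c[3]))
    im=cv2.imread(f"pics/{n}0.png"); hsv=cv2.cvtColor(im,cv2.COLOR_BGR2HSV).astype(int)
    u=proj(p,[.611,.0075,.07])[0]; m=((hsv[...,0]>18)&(hsv[...,0]<32)&(hsv[...,1]>190))
    yy,xx=np.mgrid[:420,:560]; m&=(abs(xx-u[0])<35)&(abs(yy-u[1])<35)
    k,l,st,_=cv2.connectedComponentsWithStats(m.astype(np.uint8)); i=1+np.argmax(st[1:,4]); m=l==i; print(n,st[i])
    for h in np.arange(.050,.072,.002):
        r=ren(p,[BR(h)[2]],RES["bridge"]); print(n,round(h,3),round(float(np.abs(r-m).sum()),1),(np.argwhere(m).mean(0)-np.argwhere(r>.5).mean(0)).round(2))
```

```text
top [279 123  13  44 255]
top 0.05 60.2 [-0.86 -0.2 ]
top 0.052 60.6 [-0.63 -0.25]
top 0.054 60.0 [-0.56 -0.26]
top 0.056 62.1 [-0.41 -0.3 ]
top 0.058 60.5 [-0.34 -0.31]
top 0.06 61.0 [-0.18 -0.33]
top 0.062 63.6 [ 0.06 -0.36]
top 0.064 62.6 [ 0.16 -0.32]
top 0.066 63.4 [ 0.37 -0.34]
top 0.068 62.0 [ 0.44 -0.36]
top 0.07 64.4 [ 0.52 -0.36]
side [240 156  25  24 208]
side 0.05 135.7 [-3.47 -2.6 ]
side 0.052 111.9 [-2.97 -2.62]
side 0.054 92.5 [-2.54 -2.55]
side 0.056 76.7 [-1.94 -2.49]
side 0.058 76.8 [-1.5  -2.54]
side 0.06 90.8 [-0.92 -2.48]
side 0.062 106.9 [-0.48 -2.41]
side 0.064 132.6 [-0.01 -2.46]
side 0.066 158.4 [ 0.62 -2.36]
side 0.068 184.1 [ 1.1  -2.34]
side 0.07 209.5 [ 1.63 -2.36]
```

The image check gives a bar height of about 57 mm (the side view fits best at 56–58 mm), which agrees: the block catches. I'll draw it back, firm the grip, lift and carry it to the mat.

>>> drive_tool(plan=[{"claw": 1,"linear": [-0.8,0,0],"angular": [0,0,0]},{"claw": 1,"linear": [-1,0,0],"angular": [0,0,0]},{"claw": 1,"linear": [-1,0,0],"angular": [0,0,0]},{"claw": 1,"linear": [-1,0,0],"angular": [0,0,0]},{"claw": 1,"linear": [-1,0,0],"angular": [0,0,0]},{"claw": 1,"linear": [-0.8,0,0],"angular": [0,0,0]},{"claw": 1,"linear": [0,0,0],"angular": [0,0,0]},{"claw": 1,"linear": [0,0,0],"angular": [0,0,0]}], newtons=45)

```text
t: 11.48
tool_pos: [0.5854, -0.1392, 0.0229]
orientation: [-2.407, -2.018, -0.002]
force: [-0.0, 0.1, 5.6]
opening: 0.0553
```

>>> drive_tool(plan=[{"claw": 1,"linear": [0,0,-0.3],"angular": [0,0,0]},{"claw": 1,"linear": [0,0,-0.7],"angular": [0,0,0]},{"claw": 1,"linear": [0,0,-1],"angular": [0,0,0]},{"claw": 1,"linear": [0,0,0],"angular": [0,0,0]}])

```text
t: 11.98
tool_pos: [0.5859, -0.1404, 0.044]
orientation: [2.407, 2.016, 0.002]
force: [0.0, -0.2, -5.1]
opening: 0.0559
```

Run:
```python
from h import *
m=RES["mat"]; to(m[0],m[1],.18,m[2]+np.pi/2); print(inbr(read_state()["tool_pos"]))
s=read_camera("side")
im=cv2.cvtColor(s["pixels"],cv2.COLOR_RGB2BGR); im=cv2.resize(im[90:220,210:350],None,fx=5,fy=5,interpolation=cv2.INTER_CUBIC)
cv2.imwrite("pics/a4_s.png",im)
```

```text
t 11.97 pos [ 0.5859 -0.1404  0.044 ] yaw 1.3945 F [ 0.  -0.2 -5.1] op 0.0559
shift cm (tool) [ 25.63 -19.22 -13.65] turn deg (tool) [  0.12   0.02 -10.06]
[ 0.00110872 -0.149978  ]
```

View pics/a4_s.png

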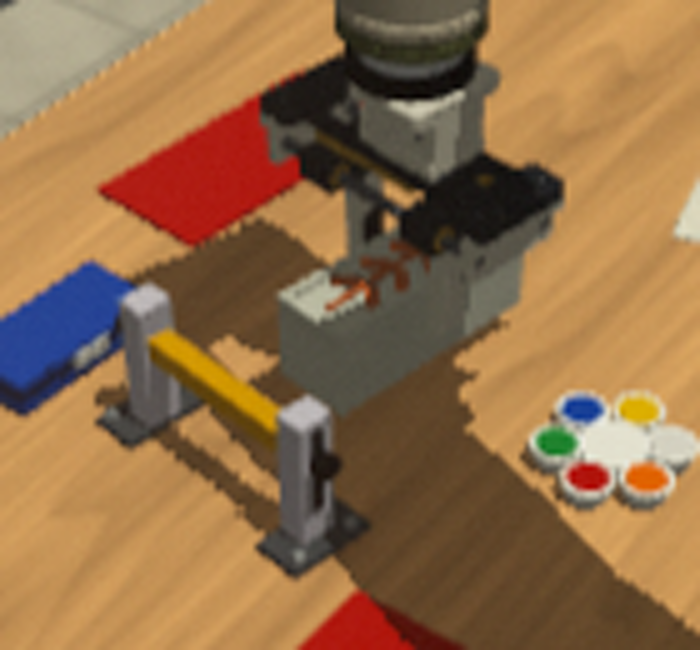

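The block is held level and clear of the table (Fz -5 N matches its weight). I'll lift, cross above the bridge, and turn.

>>> drive_tool(plan=[{"claw": 1,"linear": [0,0,-2],"angular": [0,0,0]},{"claw": 1,"linear": [0,0,-3],"angular": [0,0,0]},{"claw": 1,"linear": [0,0,-3],"angular": [0,0,0]},{"claw": 1,"linear": [0,0,-3],"angular": [0,0,0]},{"claw": 1,"linear": [0,0,-2.5],"angular": [0,0,0]},{"claw": 1,"linear": [1.2,-0.9,0],"angular": [0,0,0]},{"claw": 1,"linear": [2.4,-1.8,0],"angular": [0,0,0]},{"claw": 1,"linear": [2.4,-1.8,0],"angular": [0,0,0]},{"claw": 1,"linear": [2.4,-1.8,0],"angular": [0,0,0]},{"claw": 1,"linear": [2.4,-1.8,0],"angular": [0,0,0]},{"claw": 1,"linear": [2.4,-1.8,0],"angular": [0,0,0]},{"claw": 1,"linear": [2.4,-1.8,0],"angular": [0,0,0]}])

```text
t: 13.52
tool_pos: [0.4953, 0.0356, 0.1763]
orientation: [-2.407, -2.017, 0.002]
force: [0.0, 0.4, -5.8]
opening: 0.0558
```

>>> drive_tool(plan=[{"claw": 1,"linear": [2.4,-1.8,0],"angular": [0,0,0]},{"claw": 1,"linear": [2.4,-1.8,0],"angular": [0,0,0]},{"claw": 1,"linear": [2.4,-1.8,0],"angular": [0,0,0]},{"claw": 1,"linear": [1.8,-1.3,0],"angular": [0,0,0]},{"claw": 1,"linear": [1,-0.8,0],"angular": [0,0,0]},{"claw": 1,"linear": [0,0,0],"angular": [0,0,-3]},{"claw": 1,"linear": [0,0,0],"angular": [0,0,-4]},{"claw": 1,"linear": [0,0,0],"angular": [0,0,-3]},{"claw": 1,"linear": [0,0,0],"angular": [0,0,0]}])

```text
t: 14.65
tool_pos: [0.4404, 0.1455, 0.177]
orientation: [-2.224, -2.218, 0.001]
force: [-0.9, 0.5, -5.3]
opening: 0.0555
```

Run:
```python
from h import *
m=RES["mat"]; to(m[0],m[1],.0262,m[2]+np.pi/2)
for n in("side","wrist"):
    s=read_camera(n)
    im=cv2.cvtColor(s["pixels"],cv2.COLOR_RGB2BGR); cv2.imwrite(f"pics/a5_{n}.png",im)
```

```text
t 14.65 pos [0.4404 0.1455 0.177 ] yaw 1.5685 F [-0.9  0.5 -5.3] op 0.0555
shift cm (tool) [ 0.03  0.11 15.08] turn deg (tool) [-0.05  0.01 -0.09]
```

View pics/a5_side.png

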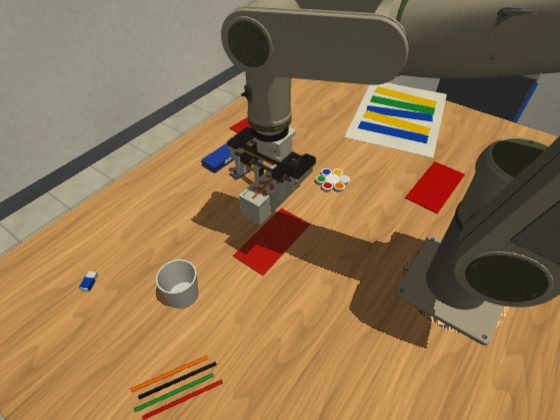

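View pics/a5_wrist.png

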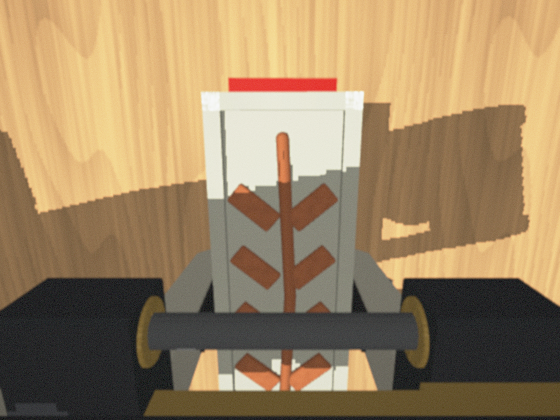

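The block hangs level over the mat, lined up with it (the wrist view shows the red mat centred beyond the block's end, at (283,85)). I'll lower it.

>>> drive_tool(plan=[{"claw": 1,"linear": [0,0.1,1.5],"angular": [0,0,0]},{"claw": 1,"linear": [0,0,2.5],"angular": [0,0,0]},{"claw": 1,"linear": [0,0,2.5],"angular": [0,0,0]},{"claw": 1,"linear": [0,0,2.5],"angular": [0,0,0]},{"claw": 1,"linear": [0,0,2.5],"angular": [0,0,0]},{"claw": 1,"linear": [0,0,1.5],"angular": [0,0,0]},{"claw": 1,"linear": [0,0,0.8],"angular": [0,0,0]},{"claw": 1,"linear": [0,0,0.4],"angular": [0,0,0]},{"claw": 1,"linear": [0,0,0.2],"angular": [0,0,0]},{"claw": 1,"linear": [0,0,0],"angular": [0,0,0]}])

```text
t: 16.0
tool_pos: [0.4424, 0.1457, 0.0342]
orientation: [2.223, 2.219, 0.001]
force: [0.7, -0.6, -4.3]
opening: 0.0556
```

>>> drive_tool(plan=[{"claw": 1,"linear": [0,0,0.2],"angular": [0,0,0]},{"claw": 1,"linear": [0,0,0.2],"angular": [0,0,0]},{"claw": 1,"linear": [0,0,0],"angular": [0,0,0]}])

```text
t: 16.38
tool_pos: [0.4418, 0.1455, 0.0295]
orientation: [-2.223, -2.219, 0.0]
force: [0.6, 0.4, -5.2]
opening: 0.056
```

>>> drive_tool(plan=[{"claw": 1,"linear": [0,0,0.15],"angular": [0,0,0]},{"claw": 1,"linear": [0,0,0.15],"angular": [0,0,0]},{"claw": 1,"linear": [0,0,0],"angular": [0,0,0]}])

```text
t: 16.75
tool_pos: [0.4417, 0.1455, 0.0264]
orientation: [-2.223, -2.219, 0.001]
force: [0.4, 0.5, -5.1]
opening: 0.0556
```

>>> drive_tool(plan=[{"claw": 1,"linear": [0,0,0.05],"angular": [0,0,0]},{"claw": 1,"linear": [0,0,0.05],"angular": [0,0,0]}])

```text
t: 17.0
tool_pos: [0.442, 0.1455, 0.0258]
orientation: [2.223, 2.219, 0.0]
force: [-3.6, -2.0, 0.8]
opening: 0.0562
```

Contact: Fz went from -5 to about 0. I'll release and check before leaving.

>>> drive_tool(plan=[{"claw": 1,"linear": [0,0,0.03],"angular": [0,0,0]},{"claw": 0.2,"linear": [0,0,0],"angular": [0,0,0]},{"claw": 0.1,"linear": [0,0,0],"angular": [0,0,0]},{"claw": 0,"linear": [0,0,0],"angular": [0,0,0]},{"claw": 0,"linear": [0,0,0],"angular": [0,0,0]}])

```text
t: 17.62
tool_pos: [0.4421, 0.1456, 0.0254]
orientation: [2.223, 2.219, 0.0]
force: [0.7, -0.5, -0.0]
opening: 0.0905
```

>>> drive_tool(plan=[{"claw": 0,"linear": [0,0,-1.5],"angular": [0,0,0]},{"claw": 0,"linear": [0,0,-3],"angular": [0,0,0]},{"claw": 0,"linear": [0,0,-4],"angular": [0,0,0]},{"claw": 0,"linear": [0,0,-4],"angular": [0,0,0]},{"claw": 0,"linear": [0,0,-4],"angular": [0,0,0]},{"claw": 0,"linear": [0,0,-4],"angular": [0,0,0]},{"claw": 0,"linear": [-4,0,0],"angular": [0,0,0]},{"claw": 0,"linear": [-5,0,0],"angular": [0,0,0]},{"claw": 0,"linear": [-5,0,0],"angular": [0,0,0]},{"claw": 0,"linear": [-5,0,0],"angular": [0,0,0]},{"claw": 0,"linear": [-5,0,0],"angular": [0,0,0]},{"claw": 0,"linear": [-5,0,0],"angular": [0,0,0]}])

```text
t: 19.12
tool_pos: [0.4413, -0.1461, 0.2318]
orientation: [2.222, 2.218, 0.001]
force: [1.0, -0.7, 0.1]
opening: 0.0929
```

Run:
```python
from h import *
print(read_state()["t"],read_state()["force"],read_state()["tool_pos"])
t=read_camera("top"); s=read_camera("side")
m=RES["mat"]
ob=[(n,p,pick(p,"block",[m[0],m[1],.04])) for n,p in(("t",t),("s",s))]
b=[b+[0,0,.003] for b in BL]
for o in ob:
    if o[2] is not None: print(o[0],fit([o[1:]],b,list(m)))
for n,p in(("t",t),("s",s)):
    print([(l,[x["at"] for x in search_frame(p,l)][:1]) for l in("palette","case","washpot","bridge")])
    cv2.imwrite(f"pics/end_{n}.png",p["pixels"][:,:,::-1])
```

```text
19.125 [ 0.96140624 -0.68306565  0.10626657] [ 0.44127926 -0.14607302  0.23178302]
s (array([0.4435772 , 0.14678508, 0.0044062 ]), np.float64(0.023601338594256956))
[('palette', [[0.4346, -0.1293, 0.0161]]), ('case', [[0.767, -0.0192, 0.0268]]), ('washpot', [[0.5111, 0.4185, 0.0379]]), ('bridge', [[0.6061, 0.0059, 0.0754]])]
[('palette', [[0.43, -0.1345, 0.0134]]), ('case', [[0.7631, 0.0012, 0.0287]]), ('washpot', [[0.5234, 0.4089, 0.0538]]), ('bridge', [[0.5889, 0.0168, 0.0599]])]
```

View pics/end_t.png

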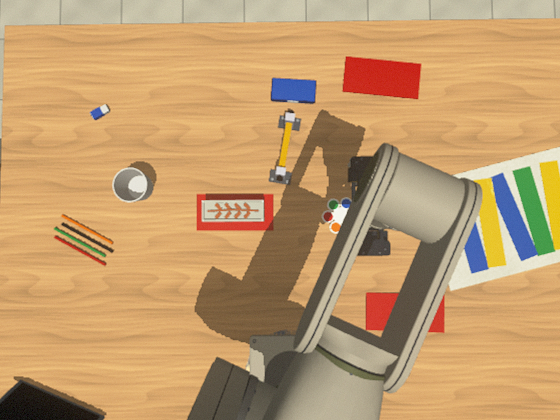

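View pics/end_s.png

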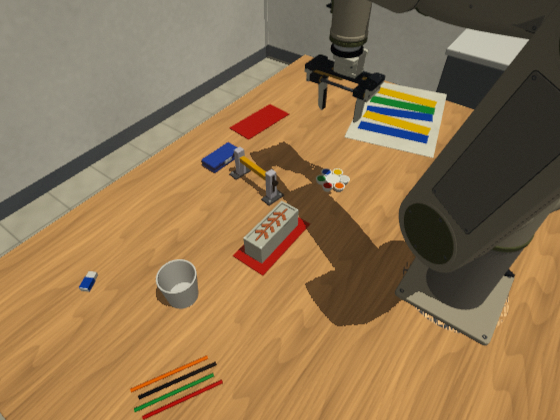

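The block lies flat at (233,211) in the top view, with red mat showing on all sides. Everything else is unchanged, so I'm handing in.

```bash
python3 -c "
from plant import *
print(close_job())"
```

```text
the job is handed in; nothing more can be done
None
```

The block does not clear the yellow bar, so I drew it back and laid it flat on the leftmost red mat, lengthwise. The job was handed in at about 19 s of the 54 s allowed.

- **Test:** I gripped the block at its centre, slid it flat on the table into line with the bridge, and crept it towards the middle of the bar. It stopped with its lead end at the bar's face. A further 1 mm command moved it only 0.1 mm, and the push rose from about 7 N of sliding friction to 15 N. Fitting the bar in the first side picture gave an underside about 57 mm high, against the 62 mm block, which agrees.
- **Placing:** I drew it back about 60 mm, lifted it over the bridge, lowered it until it touched the mat, and released it.
- **Last checks:** The side-view fit puts the block within about 2 mm and 0.005 rad of the mat's pose, with about 20 mm of mat showing on every side. The case, pot and bridge read as before. The gripper is open and clear of everything.
- **What disagreed:** The network gave no usable block mask in the last top picture, so the numeric check rests on the side view alone. The top picture looks right by eye. The arm partly hid the palette from the top camera, which read it about 16 mm off, but the side view shows it within 2 mm of where it was.

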